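# Nudge the two source discs into their nests

### The arm

A 6-joint arm with a two-finger parallel gripper is mounted at the origin on a cart in front of the work surface, level with it; the furniture and walls round the work are solid. World frame = base frame: x ahead of the robot, y to its left, z up, the work surface at z = 0. Lengths are in m, angles in degrees, forces in N, time in s.
With the tool pointing down it reaches from about 0.3 to 0.75 m from the base axis. Payload 8.5 kg.
Tool frame: the origin (TCP) lies at the very end of the fingers, on their centre line; the grasp point (between the pads) lies 19 mm behind it (grip_depth is the distance from the TCP to the grasp point, in m); z points along the fingers, y is the direction in which the jaws open and shut (so a half turn about z gives the same grasp; the last joint's range is limited). The gripper opens to 85 mm and grips with 20 to 120 N. Pads are 22 mm wide; open, the fingers measure 114 mm over their backs; the gripper's body (76 mm by 85 mm) begins 54 mm behind the grasp point. The pads swing forward as they close: fully open they stand 13 mm farther back than shut.
Start: joints at [51.033, 21.807, 74.336, -0, 83.858, -12.336], TCP at [0.247, 0.492, 0.231] pointing down, gripper open.
Joint ranges: [-178.18, 178.18], [-50.72, 133.34], [12.68, 142.11], [-81.47, 261.47], [9.98, 163.14], [-165.26, 165.26]. Speed limits (degrees/s): [136.94, 136.94, 180, 180, 180, 180].

### API

Orientations are given as a 3x3 rotation matrix whose columns are the frame's x, y, z axes.
In Python, from rig import observe, get_image, close_job, silhouettes, grip_depth gives the robot as it stands. The module is installed in compiled form; this text tells all that it offers.
- The arm moves only by the shell command python3 -m crank 'ROWS' [FORCE]. ROWS is a JSON object of lists of equal length, an entry for each row: "slide": the shift along the tool's x, y, z in m, a list of three; "roll": the turn about the tool's z in rad; "grip": the finger opening in m, from 0 to 0.0854. A call has exactly 8 rows; each row is the pose to reach, as a shift and turn from the pose commanded when the call began, along the tool's axes at that moment; what a row does not reach only later rows make up. A row lasts 1/10 s, in which the tool goes at most 50 mm and 8.59 degrees, less where a joint would pass 70% of its speed; a pose out of reach is approached as far as the arm can. A call with a gripper value outside its range is refused whole. The fingers move at their own pace and stop on an object; FORCE is the grip in N (left out, the last holds). Time passes only in rows, so rows that repeat a pose let the fingers close, or fill a call up. It gives the time, the measured TCP pose, the force and the opening at its end, in the units of the state.
- observe(): the state, without advancing time (a new reading comes with each control period).
- get_image(name): name is "scene" or "top" or "wrist"; returns a dict with "frame" (480x640x3 uint8, red, green, blue), "fx", "fy", "cx", "cy" (pixels), "xyz" and "rotation" of the camera in the world. Camera axes: x right, y down, z forward; pixel columns grow to the right and rows downward; lengths in m; the calibration is good to about 2 mm. A picture is of the moment at which its call begins. There is no depth.
- close_job(): hands the job in, once; it reports no verdict.
Trained networks look in a picture, given as the dict that the camera call returned (one of the last four; its "shot" number tells which), for a name from the list of things; names that differ only in an ending like _2 or _b are one class to them, and where a whole thing is asked for, a point or a joint stands for the part that bears it (a point fixed in the world has none). Each returns a list of dicts, best first, with "confidence" (0 to 1); they miss things now and then, are a little off and sometimes report something else, mostly with a low value. They report only what shows in the picture. A call takes as long as a camera call.
- silhouettes(target, picture): "pixels" (480x640 bool, what is visible of it) and "box" ([centre column, centre row, width, height] in pixels, round what is visible of it).
The state is a dict: "time_s": time; "q": joint angles; "qvel": joint speeds; "joint_efforts": joint torques, N m; "position": TCP position; "tool_rot": TCP orientation; "ft_force": force on the tool from outside, world axes, zero at the start; "wrist_torque": the same for the moment, N m; "grip_width": finger opening in m.
Only numpy, scipy, OpenCV 4.12 (cv2) and the standard library are available. Lean on these libraries where they do the work, as an engineer would, in place of code of your own. Each camera call takes 0.05 s, during which the arm holds its last target.

### The job

A white ceramic disc lies loose on the blue nest plate and a brass disc on the grey one. With the fingertips push each disc across its own plate, over the rim of the round recess there, until it drops in and lies flat and fully home. Never lift either disc off its plate, and do not disturb the things standing around.

Things in the scene. Friction and masses are not known exactly. Their poses are not given: they have to be found in the camera images.
- nest_large: blue flat rectangular plate fixed to the worktop, 70 (x) x 130 (y) x 14 mm, origin at the centre of its underside, its flat top 14 mm above the worktop; turned by up to 0.3 rad; may be the left or the right one of the two plates. One round recess (48 mm across, 8 mm deep, 2 mm chamfered rim, dark floor) near its +y end; the flat half toward its -y end carries the disc at the start
- recess_large (a point): centre of the floor of the recess in the blue plate (48 mm across, 8 mm deep), 32 mm from that plate's centre along its own +y; the floor is 6 mm above the worktop
- nest_small: grey flat rectangular plate fixed to the worktop, 70 (x) x 130 (y) x 14 mm, origin at the centre of its underside, its flat top 14 mm above the worktop; turned by up to 0.3 rad; may be the left or the right one of the two plates. One round recess (40 mm across, 8 mm deep, 2 mm chamfered rim, dark floor) near its -y end; the flat half toward its +y end carries the disc at the start
- recess_small (a point): centre of the floor of the recess in the grey plate (40 mm across, 8 mm deep), 32 mm from that plate's centre along its own -y; the floor is 6 mm above the worktop
- disc_large: white ceramic disc with a grey ring on its top, 44 mm across, 8 mm thick, 30 to 65 g, lying loose and flat on its nest plate; origin at the centre of its underside. The recess is 4 mm wider; fully home, the disc's top is level with the plate's. Pushed along the plate it tips over the rim, leading edge down, and drops in as it is pushed on over the recess
- disc_small: brass disc with a dark ring on its top, 36 mm across, 8 mm thick, 45 to 100 g, lying loose and flat on its nest plate; origin at the centre of its underside. The recess is 4 mm wider; fully home, the disc's top is level with the plate's. Pushed along the plate it tips over the rim, leading edge down, and drops in as it is pushed on over the recess
- jar: bystander, loose: small screw-cap jar with a black cap, 42 mm across, 57 mm high, left of the plates; origin at the centre of its underside
- tape: bystander, loose: green roll of tape lying flat, 64 mm across, 18 mm high, left of the plates; origin at the centre of its underside
- beaker: bystander, loose: clear glass beaker, 52 mm across, 70 mm high, right of the plates; origin at the centre of its underside
- bottle_cap: bystander, loose: blue bottle cap, 39 mm across, 22 mm high, right of the plates; origin at the centre of its underside
- rack: bystander, loose: blue vial rack with vials, 42 x 98 x 36 mm, right of the plates; origin at the centre of its underside

How it is judged:
By the outcome, as a careful person would: the job done as asked, in the order asked, and still so for the second after the job is handed in, with the robot touching nothing.
It also fails if it takes over 58 s, if anything falls off the work surface, if the arm or the gripper's body presses on something with over 40 N, if the wrist force passes 120 N, or if a joint passes its speed limit or range.

## Working session

There is one attempt and no reset: what is moved stays moved. The work goes in short steps, Python scripts to look and compute and a shell command to move; the robot and the scene stay as the last step left them, time stands still between calls to the robot, and variables do not carry over. Pictures are saved under pics/ and viewed, and the job is handed in when it is done.

```bash
mkdir -p pics
cat > h.py <<'E'
import numpy as np,cv2
from rig import observe,get_image,silhouettes
def save(p,n): cv2.imwrite('pics/'+n,cv2.cvtColor(p['frame'],cv2.COLOR_RGB2BGR))
def ray(p,u,v,z):
    d=np.array(p['rotation'])@np.array([(u-p['cx'])/p['fx'],(v-p['cy'])/p['fy'],1.])
    o=np.array(p['xyz']);return o+d*(z-o[2])/d[2]
def proj(p,X):
    c=np.array(p['rotation']).T@(np.array(X)-np.array(p['xyz']))
    return p['cx']+p['fx']*c[0]/c[2],p['cy']+p['fy']*c[1]/c[2]
E
python3 - <<'E'
from h import *
p=get_image('top');save(p,'t0.png');s=get_image('scene');save(s,'s0.png')
print(p['xyz'],p['fx'],np.round(p['rotation'],3).tolist())
for n,z in [('disc_large',.022),('disc_small',.022),('nest_large',.014),('nest_small',.014),('jar',.057),('tape',.018),('beaker',.07),('bottle_cap',.022),('rack',.036)]:
    for r in silhouettes(n,p)[:2]:
        b=r['box']; m=r['pixels'].astype(np.uint8)
        c=cv2.moments(m,True); u,v=c['m10']/c['m00'],c['m01']/c['m00']
        rr=cv2.minAreaRect(cv2.findNonZero(m))
        print(n,round(r['confidence'],2),np.round(b),np.round(ray(p,u,v,z),4),'rect',np.round(ray(p,*rr[0],z),4),np.round(rr[1],1),round(rr[2],1),[np.round(ray(p,*q,z)[:2],3).tolist() for q in cv2.boxPoints(rr)])
o=observe();print(o['time_s'],o['position'],np.round(o['tool_rot'],3).tolist(),o['grip_width'])
E
```

```text
[0.30300072 0.09611516 1.82849684] 561.2977193002716 [[-0.027, -0.994, 0.103], [-1.0, 0.027, -0.001], [-0.002, -0.103, -0.995]]
disc_large 0.57 [338. 244.  17.  13.] [0.4923 0.0302 0.022 ] rect [0.4921 0.0304 0.022 ] [12. 11.] 90.0 [[0.512, 0.048], [0.511, 0.012], [0.472, 0.013], [0.473, 0.049]]
disc_small 0.52 [230. 248.  13.   7.] [0.4855 0.3789 0.022 ] rect [0.4854 0.3785 0.022 ] [10. 10.] 90.0 [[0.502, 0.394], [0.501, 0.362], [0.469, 0.362], [0.47, 0.395]]
nest_large 0.7 [329. 241.  42.  31.] [0.5048 0.0715 0.014 ] rect [0.503 0.064 0.014] [39.6 22.2] 15.3 [[0.487, 0.136], [0.557, 0.115], [0.519, -0.008], [0.45, 0.013]]
nest_small 0.69 [244. 250.  44.  22.] [0.4845 0.3402 0.014 ] rect [0.4843 0.3433 0.014 ] [40.7 22.5] 5.9 [[0.456, 0.413], [0.53, 0.405], [0.512, 0.273], [0.439, 0.282]]
jar 0.5 [189. 245.  16.  14.] [0.4958 0.5042 0.057 ] rect [0.4966 0.5046 0.057 ] [13. 15.] 90.0 [[0.518, 0.528], [0.517, 0.481], [0.475, 0.481], [0.477, 0.528]]
tape 0.56 [162. 250.  24.  20.] [0.4914 0.608  0.018 ] rect [0.488  0.6015 0.018 ] [19.7 17.9] 26.6 [[0.477, 0.643], [0.529, 0.617], [0.499, 0.56], [0.447, 0.586]]
beaker 0.66 [412. 246.  23.  13.] [ 0.4724 -0.1969  0.07  ] rect [ 0.4726 -0.1966  0.07  ] [15.7 18.8] 63.4 [[0.482, -0.16], [0.508, -0.214], [0.463, -0.234], [0.438, -0.18]]
bottle_cap 0.7 [436. 246.  13.  14.] [ 0.4781 -0.2866  0.022 ] rect [ 0.4785 -0.2862  0.022 ] [11. 11.] 90.0 [[0.497, -0.269], [0.496, -0.305], [0.46, -0.303], [0.461, -0.268]]
rack 0.86 [471. 242.  34.  18.] [ 0.4784 -0.3887  0.036 ] rect [ 0.4783 -0.3891  0.036 ] [13.  31.4] 78.2 [[0.49, -0.336], [0.508, -0.436], [0.467, -0.442], [0.449, -0.343]]
0.55 [0.24652349 0.49161079 0.23128873] [[-0.894, 0.448, -0.0], [0.448, 0.894, -0.0], [0.0, -0.0, -1.0]] 0.08560861308760893
```

Run:
```python
import cv2
t=cv2.imread('pics/t0.png')[190:300,140:520]
cv2.imwrite('pics/t0c.png',cv2.resize(t,None,fx=2.1,fy=2.1,interpolation=cv2.INTER_CUBIC))
```

```text
(no output)
```

View pics/t0c.png

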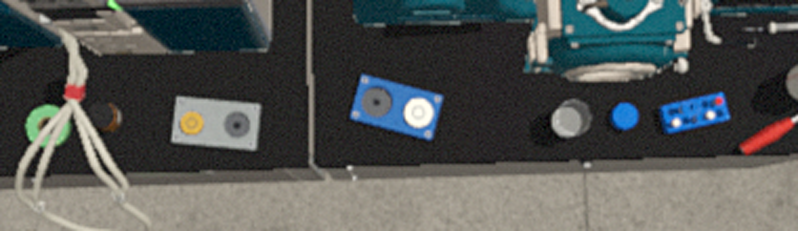

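View pics/s0.png

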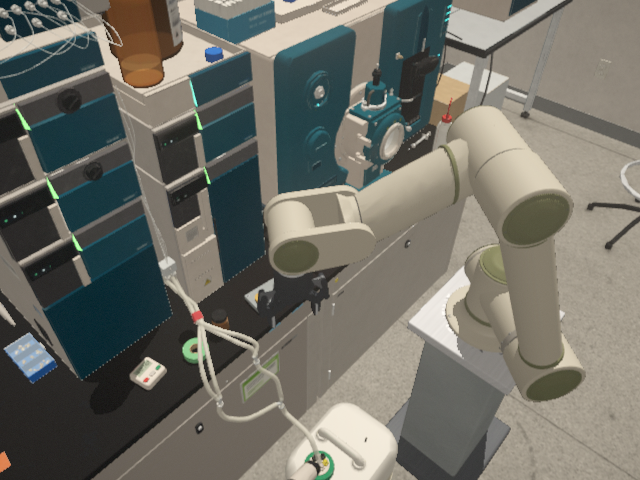

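The top view shows the grey plate on the left, with the brass disc at its left end and the recess to the right. The blue plate is right of it, with the recess at its left end and the white disc to the right. I'll move above the grey plate for a wrist view.

```bash
python3 -m crank '{"slide":[[-0.03,-0.005,0],[-0.06,-0.01,0],[-0.09,-0.015,0],[-0.12,-0.02,0],[-0.15,-0.025,0],[-0.18,-0.03,0],[-0.20,-0.035,0],[-0.214,-0.04,0]],"roll":[0.14,0.28,0.42,0.56,0.7,0.84,0.98,1.12],"grip":[0.02,0.02,0.02,0.02,0.02,0.02,0.02,0.02]}' 30
python3 - <<'E'
from h import *
p=get_image('wrist');save(p,'w1.png')
print(p['xyz'],p['fx'],np.round(p['rotation'],3).tolist())
o=observe();print(o['time_s'],o['position'],np.round(o['tool_rot'],3).tolist(),o['grip_width'],o['q'])
E
```

```text
time_s: 1.35
position: [0.4211, 0.3589, 0.2312]
tool_rot: [[0.021, 1.0, 0.0], [1.0, -0.021, -0.0], [-0.0, 0.0, -1.0]]
ft_force: [0.4, -0.0, -0.5]
grip_width: 0.0199
[0.42319084 0.42741623 0.37451186] 381.1910163897262 [[1.0, -0.02, -0.005], [-0.021, -0.962, -0.272], [0.0, 0.272, -0.962]]
1.4 [0.42208671 0.35792201 0.23114952] [[0.029, 1.0, 0.001], [1.0, -0.029, -0.001], [-0.001, 0.001, -1.0]] 0.020060333087319693 [ 2.80628282e+01  2.21617623e+01  7.37987007e+01 -5.01867714e-02
  8.40329866e+01  2.97185331e+01]
```

View pics/w1.png

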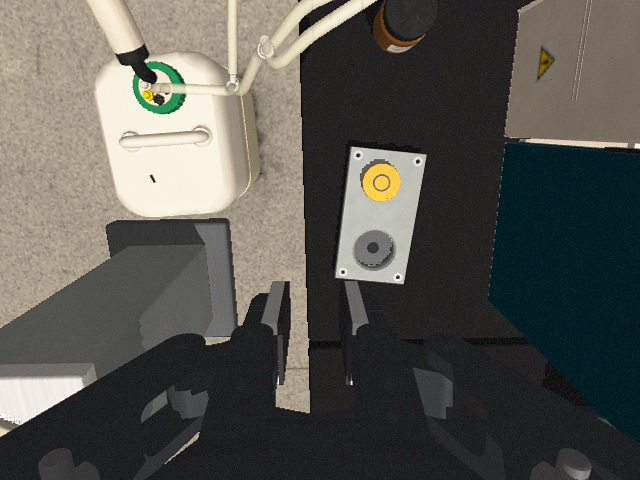

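The wrist view is clear: plate corners run roughly (350,147) to (404,284), the brass disc is at (381,182) and the recess is near (375,250).

```bash
cat >> h.py <<'E'
def cen(m):
    c=cv2.moments(m.astype(np.uint8),True);return c['m10']/c['m00'],c['m01']/c['m00']
def plate(p,nest,disc,sgn):
    m=silhouettes(nest,p)[0]['pixels'].astype(np.uint8)
    cs,_=cv2.findContours(m,cv2.RETR_EXTERNAL,cv2.CHAIN_APPROX_NONE)
    c=max(cs,key=cv2.contourArea)[:,0].astype(float)
    W=np.array([ray(p,u,v,.014)[:2] for u,v in c],np.float32)
    r=cv2.minAreaRect((W*1000).astype(np.float32)); B=cv2.boxPoints(r)/1000
    e=[B[1]-B[0],B[2]-B[1]]; a=max(e,key=np.linalg.norm); a=a/np.linalg.norm(a); a=a*np.sign(a[1])
    ctr=np.array(r[0])/1000
    print(nest,'ctr',ctr.round(4),'size',np.round(r[1],1),'+y',a.round(4),'recess',(ctr+sgn*.032*a).round(4))
    for s in silhouettes(disc,p)[:2]:
        cs,_=cv2.findContours(s['pixels'].astype(np.uint8),cv2.RETR_EXTERNAL,cv2.CHAIN_APPROX_NONE)
        c=max(cs,key=cv2.contourArea)[:,0]
        D=ray(p,*cen(s['pixels']),.021)[:2]
        cc,R=cv2.minEnclosingCircle(np.array([ray(p,u,v,.021)[:2]*1000 for u,v in c],np.float32))
        print(disc,round(s['confidence'],2),D.round(4),np.round(cc,1),round(R,1),'px',np.round(s['box']))
    return ctr,a,D
E
python3 - <<'E'
from h import *
p=get_image('wrist')
ctr,a,D=plate(p,'nest_small','disc_small',-1)
r=ctr-.032*a; print('recess px',proj(p,[*r,.006]),proj(p,[*r,.014]), 'push',r-D,np.linalg.norm(r-D))
E
```

```text
nest_small ctr [0.4833 0.3409] size [131.9  71.4] +y [0.1207 0.9927] recess [0.4795 0.3091]
disc_small 0.67 [0.484  0.3772] [483.8 376.9] 18.6 px [379. 181.  41.  44.]
disc_small 0.6 [0.4823 0.3422] [482.3 342.5] 71.7 px [382. 214.  92. 140.]
recess px (np.float64(371.4351520844303), np.float64(245.37687713051858)) (np.float64(372.603615894346), np.float64(247.7932102924057)) push [-0.00284186 -0.0331274 ] 0.03324906989775256
```

Run:
```python
from h import *
p=get_image('wrist')
s=silhouettes('disc_small',p)[0];n=silhouettes('nest_small',p)[0]
f=p['frame'][130:300,320:450].copy()
K=4
g=cv2.resize(cv2.cvtColor(f,cv2.COLOR_RGB2BGR),None,fx=K,fy=K,interpolation=cv2.INTER_CUBIC)
for m,c in((s,(0,0,255)),(n,(0,255,0))):
    mm=cv2.resize(m['pixels'][130:300,320:450].astype(np.uint8),None,fx=K,fy=K,interpolation=cv2.INTER_NEAREST)
    cs,_=cv2.findContours(mm,cv2.RETR_LIST,cv2.CHAIN_APPROX_NONE);cv2.drawContours(g,cs,-1,c,1)
cv2.imwrite('pics/z1.png',g[:600])
gr=cv2.cvtColor(p['frame'],cv2.COLOR_RGB2GRAY)
sub=(gr[225:280,345:405]<130).astype(np.uint8)
nn,l,st,ce=cv2.connectedComponentsWithStats(sub)
i=1+np.argmax(st[1:,4]);print(st[i],ce[i]+[345,225],ray(p,*(ce[i]+[345,225]),.014))
for q in [(357.5,155.5),(417.5,161),(343,272),(401.5,277)]: print(ray(p,*q,.014))
o=observe();print(o['position'])
```

```text
[  10    7   40   40 1245] [374.86746988 251.71084337] [0.48008862 0.30838922 0.014     ]
[0.46088753 0.40263063 0.014     ]
[0.51692253 0.39701029 0.014     ]
[0.44857442 0.28712784 0.014     ]
[0.50800168 0.28108054 0.014     ]
[0.41922856 0.36057414 0.23140927]
```

View pics/z1.png

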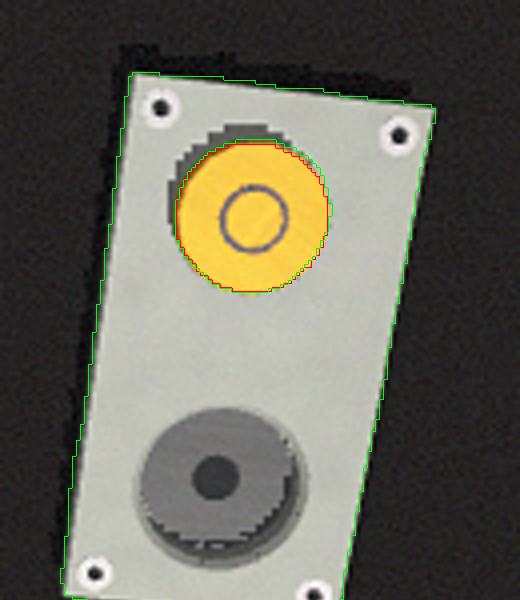

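```bash
python3 -m crank '{"slide":[[0.01,0.01,0],[0.02,0.02,0],[0.03,0.03,0],[0.04,0.04,0],[0.05,0.05,0],[0.055,0.06,0],[0.058,0.0655,0],[0.058,0.0655,0]],"roll":[-0.14,-0.28,-0.42,-0.56,-0.7,-0.84,-0.98,-1.12],"grip":[0.02,0.02,0.02,0.02,0.02,0.02,0.02,0.02]}'
python3 -m crank '{"slide":[[0,0,0.01],[0,0,0.02],[0,0,0.03],[0,0,0.04],[0,0,0.05],[0,0,0.06],[0,0,0.07],[0,0,0.08]],"roll":[-0.14,-0.28,-0.42,-0.56,-0.7,-0.84,-0.98,-1.12],"grip":[0.02,0.02,0.02,0.02,0.02,0.02,0.02,0.02]}'
python3 -m crank '{"slide":[[0,0,0.01],[0,0,0.02],[0,0,0.03],[0,0,0.04],[0,0,0.05],[0,0,0.06],[0,0,0.07],[0,0,0.08]],"roll":[-0.12,-0.24,-0.36,-0.48,-0.6,-0.72,-0.84,-0.86],"grip":[0.02,0.02,0.02,0.02,0.02,0.02,0.02,0.02]}'
python3 - <<'E'
from h import *
p=get_image('wrist');save(p,'w2.png')
ctr,a,D=plate(p,'nest_small','disc_small',-1)
print(p['xyz'])
o=observe();print(o['time_s'],o['position'],np.round(o['tool_rot'],3).tolist(),o['q'][5])
E
```

```text
time_s: 2.5
position: [0.4861, 0.4179, 0.2309]
tool_rot: [[-0.898, 0.441, -0.0], [0.441, 0.898, -0.0], [0.0, -0.0, -1.0]]
ft_force: [-0.5, 1.1, -0.3]
grip_width: 0.0198
time_s: 3.3
position: [0.4856, 0.4177, 0.1509]
tool_rot: [[-0.788, -0.616, -0.0], [-0.616, 0.788, 0.0], [-0.0, 0.0, -1.0]]
ft_force: [0.5, 0.3, -0.2]
grip_width: 0.0199
time_s: 4.1
position: [0.4857, 0.4177, 0.0709]
tool_rot: [[-0.051, -0.999, 0.0], [-0.999, 0.051, 0.0], [-0.0, -0.0, -1.0]]
ft_force: [0.5, -0.1, 0.0]
grip_width: 0.02
nest_small ctr [0.4842 0.3476] size [117.  71.] +y [0.1171 0.9931] recess [0.4805 0.3158]
disc_small 0.73 [0.4838 0.3762] [483.9 376.6] 18.2 px [316. 184.  72.  74.]
disc_small 0.18 [0.4835 0.3381] [484.2 347.2] 65.3 px [318. 121. 156. 242.]
[0.48276102 0.3482399  0.21421754]
4.25 [0.48571    0.41724352 0.07084199] [[-0.057, -0.998, -0.001], [-0.998, 0.057, -0.001], [0.001, 0.001, -1.0]] -146.64221275278837
```

View pics/w2.png

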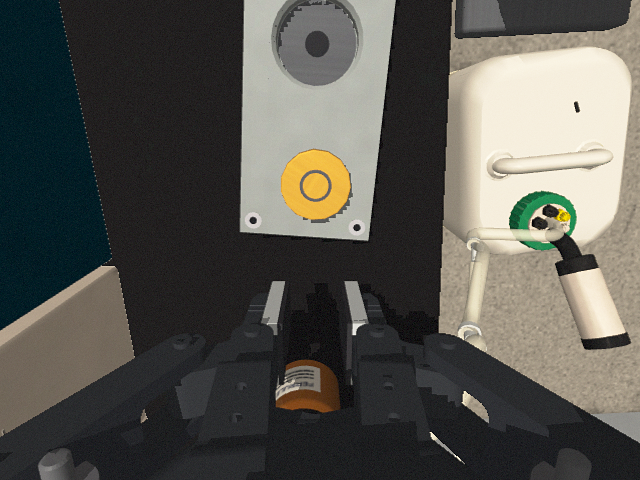

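The brass disc (316,185), recess (316,42) and finger midline (x≈316) are lined up. I'll descend behind the disc.

```bash
python3 -m crank '{"slide":[[0,0,0.01],[0,0,0.02],[0,0,0.03],[0,0,0.04],[0,0,0.047],[0,0,0.051],[0,0,0.054],[0,0,0.0545]],"roll":[0,0,0,0,0,0,0,0],"grip":[0.02,0.02,0.02,0.02,0.02,0.02,0.02,0.02]}'
python3 - <<'E'
from h import *
p=get_image('wrist');save(p,'w3.png')
ctr,a,D=plate(p,'nest_small','disc_small',-1)
o=observe();print(o['time_s'],o['position'],o['ft_force'])
E
```

```text
time_s: 5.05
position: [0.4862, 0.417, 0.0167]
tool_rot: [[-0.056, -0.998, -0.0], [-0.998, 0.056, -0.0], [0.0, 0.0, -1.0]]
ft_force: [0.2, 0.5, 0.2]
grip_width: 0.02
nest_small ctr [0.4852 0.3549] size [102.3  70.9] +y [0.1223 0.9925] recess [0.4813 0.3231]
disc_small 0.74 [0.4837 0.376 ] [484.  376.6] 18.2 px [317. 206.  99.  99.]
5.2 [0.48633589 0.41714095 0.01715974] [-1.14797453  0.71953442 -0.07446356]
```

View pics/w3.png

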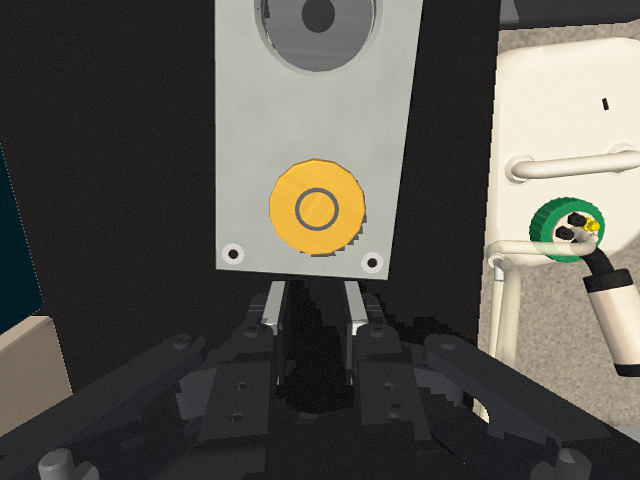

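```bash
python3 -m crank '{"slide":[[0.008,0,0],[0.014,0,0],[0.02,0,0],[0.026,0,0],[0.032,0,0],[0.038,0,0],[0.043,0,0],[0.045,0,0]],"roll":[0,0,0,0,0,0,0,0],"grip":[0.02,0.02,0.02,0.02,0.02,0.02,0.02,0.02]}'
python3 - <<'E'
from h import *
p=get_image('wrist');save(p,'w4.png')
o=observe();print(o['time_s'],o['position'],o['ft_force'])
E
```

```text
time_s: 6.0
position: [0.4837, 0.3716, 0.0168]
tool_rot: [[-0.056, -0.998, -0.0], [-0.998, 0.056, -0.0], [0.0, 0.0, -1.0]]
ft_force: [-0.6, 0.7, 0.2]
grip_width: 0.0202
6.05 [0.48372262 0.3715536  0.01685389] [-0.2445415  -0.08126394 -0.3408392 ]
```

View pics/w4.png

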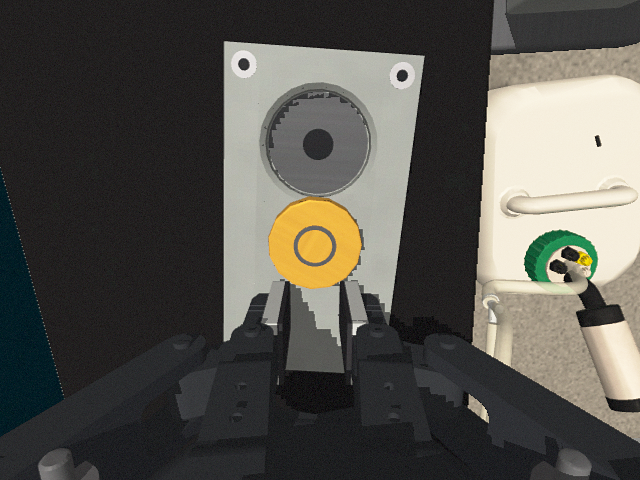

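Disc (315,245) is squarely aimed at the recess (317,140). I'll keep pushing.

```bash
python3 -m crank '{"slide":[[0.005,0,0],[0.01,0,0],[0.015,0,0],[0.02,0,0],[0.025,0,0],[0.029,0,0],[0.033,0,0],[0.036,0,0]],"roll":[0,0,0,0,0,0,0,0],"grip":[0.02,0.02,0.02,0.02,0.02,0.02,0.02,0.02]}'
python3 - <<'E'
from h import *
p=get_image('wrist');save(p,'w5.png')
o=observe();print(o['time_s'],o['position'],o['ft_force'])
E
```

```text
time_s: 6.85
position: [0.4816, 0.3357, 0.0168]
tool_rot: [[-0.056, -0.998, -0.0], [-0.998, 0.056, -0.0], [0.0, 0.0, -1.0]]
ft_force: [0.2, -0.1, -0.4]
grip_width: 0.0202
6.9 [0.48162477 0.33543891 0.01675644] [ 0.23029773 -0.88269741  0.47972834]
```

View pics/w5.png

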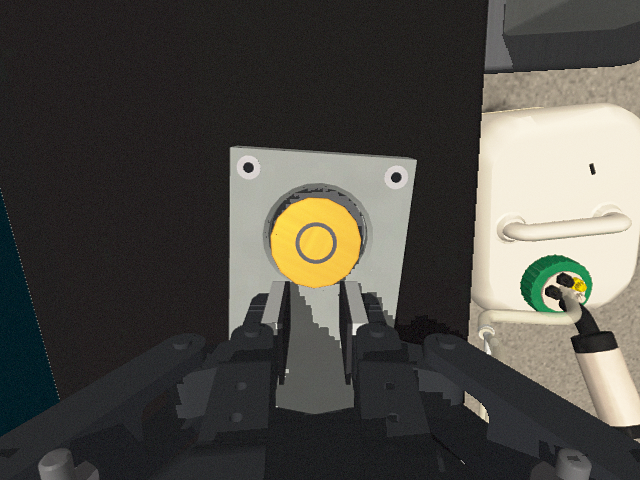

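The disc is partly over and leaning in. I'll push a little farther.

```bash
python3 -m crank '{"slide":[[0.001,0,0],[0.002,0,0],[0.003,0,0],[0.004,0,0],[0.005,0,0],[0.005,0,0],[0.005,0,0],[0.005,0,0]],"roll":[0,0,0,0,0,0,0,0],"grip":[0.02,0.02,0.02,0.02,0.02,0.02,0.02,0.02]}'
python3 - <<'E'
from h import *
p=get_image('wrist');save(p,'w6.png')
o=observe();print(o['time_s'],o['position'],o['ft_force'])
E
```

```text
time_s: 7.7
position: [0.4814, 0.3312, 0.0168]
tool_rot: [[-0.055, -0.998, 0.0], [-0.998, 0.055, 0.0], [-0.0, -0.0, -1.0]]
ft_force: [0.3, 0.6, -0.6]
grip_width: 0.0202
7.75 [0.48141998 0.33117302 0.01681444] [ 0.16692617  0.08880006 -0.19613527]
```

View pics/w6.png

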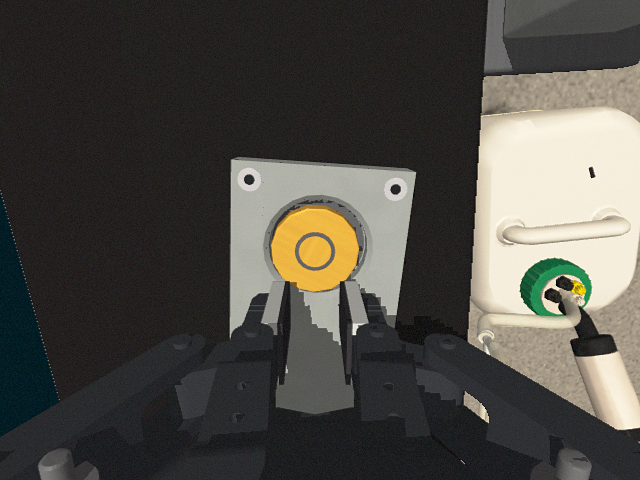

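```bash
python3 -m crank '{"slide":[[0.001,0,0],[0.002,0,0],[0.003,0,0],[0.004,0,0],[0.005,0,0],[0.006,0,0],[0.006,0,0],[0.006,0,0]],"roll":[0,0,0,0,0,0,0,0],"grip":[0.02,0.02,0.02,0.02,0.02,0.02,0.02,0.02]}'
python3 - <<'E'
from h import *
p=get_image('wrist');save(p,'w7.png')
o=observe();print(o['time_s'],o['position'],o['ft_force'])
g=cv2.cvtColor(p['frame'][140:320,220:420],cv2.COLOR_RGB2BGR)
cv2.imwrite('pics/w7z.png',cv2.resize(g,None,fx=3,fy=3,interpolation=cv2.INTER_CUBIC))
E
```

```text
time_s: 8.55
position: [0.4811, 0.3252, 0.0168]
tool_rot: [[-0.056, -0.998, 0.0], [-0.998, 0.056, 0.0], [-0.0, -0.0, -1.0]]
ft_force: [-0.3, 0.4, -1.0]
grip_width: 0.0201
8.6 [0.48110563 0.32520461 0.01682   ] [ 0.78909166 -1.08379864 -0.37051464]
```

View pics/w7z.png

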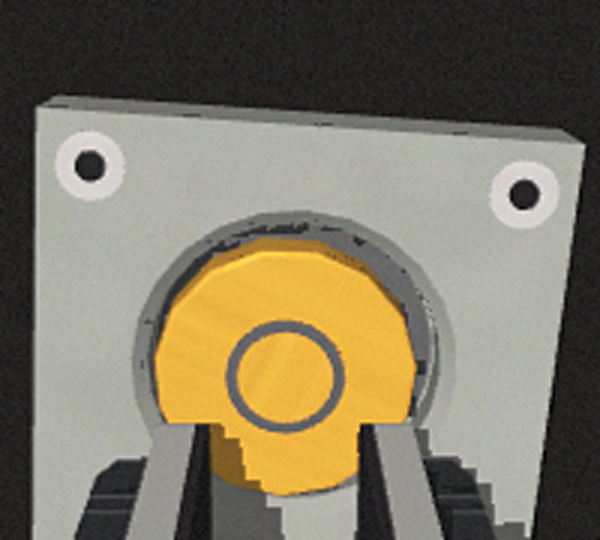

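The fingers now pass over the disc, so it seems to have dropped in. I'll back off upwards and look.

```bash
python3 -m crank '{"slide":[[0,0,-0.01],[-0.01,0,-0.03],[-0.02,0,-0.05],[-0.03,0,-0.07],[-0.04,0,-0.09],[-0.045,0,-0.1],[-0.05,0,-0.11],[-0.05,0,-0.11]],"roll":[0,0,0,0,0,0,0,0],"grip":[0.02,0.02,0.02,0.02,0.02,0.02,0.02,0.02]}'
python3 - <<'E'
from h import *
p=get_image('wrist');save(p,'w8.png')
o=observe();print(o['time_s'],o['position'],o['ft_force'])
s=silhouettes('disc_small',p)[0]['box'];u,v=int(s[0]),int(s[1]);print(s)
g=cv2.cvtColor(p['frame'][max(v-70,0):v+70,u-80:u+80],cv2.COLOR_RGB2BGR)
cv2.imwrite('pics/w8z.png',cv2.resize(g,None,fx=4.2,fy=4.2,interpolation=cv2.INTER_CUBIC))
E
```

```text
time_s: 9.4
position: [0.4841, 0.3756, 0.1279]
tool_rot: [[-0.055, -0.998, 0.002], [-0.998, 0.055, 0.001], [-0.001, -0.002, -1.0]]
ft_force: [0.0, 0.4, 0.4]
grip_width: 0.0202
9.45 [0.4838229  0.37507364 0.12678586] [-1.02245143  0.38034039 -0.68791616]
[315.8, 134.1, 55.9, 62.0]
```

View pics/w8z.png

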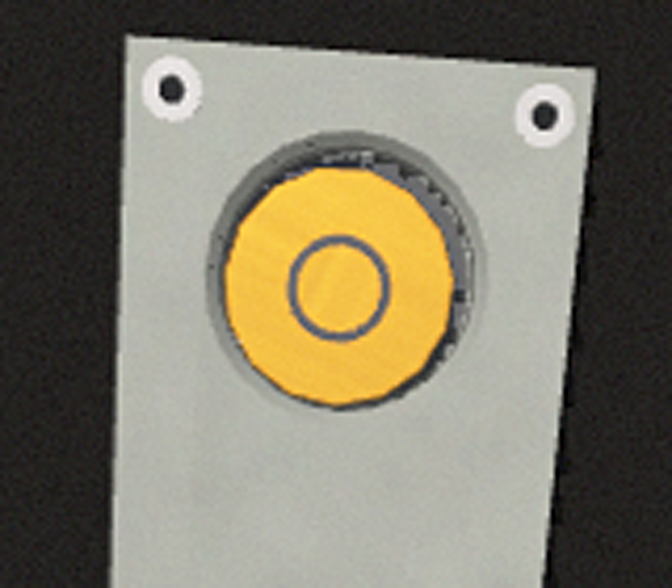

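```bash
python3 -m crank '{"slide":[[0.02,0,0.01],[0.04,0,0.02],[0.06,0,0.04],[0.066,0,0.06],[0.066,0,0.08],[0.066,0,0.095],[0.066,0,0.105],[0.066,0,0.107]],"roll":[0,0,0,0,0,0,0,0],"grip":[0,0,0,0,0,0,0,0]}'
python3 -m crank '{"slide":[[0,0,0.001],[0,0,0.002],[0,0,0.003],[0,0,0.004],[0,0,0.0045],[0,0,0.005],[0,0,0.0055],[0,0,0.0055]],"roll":[0,0,0,0,0,0,0,0],"grip":[0,0,0,0,0,0,0,0]}'
python3 - <<'E'
from h import *
p=get_image('wrist');save(p,'w9.png')
for i in range(3):
  o=observe();print(o['time_s'],o['position'],o['ft_force'])
E
```

```text
time_s: 10.3
position: [0.4795, 0.3087, 0.0184]
tool_rot: [[-0.056, -0.998, -0.003], [-0.998, 0.056, -0.001], [0.001, 0.003, -1.0]]
ft_force: [-0.5, 0.3, 0.5]
grip_width: 0.0001
time_s: 11.1
position: [0.4802, 0.3092, 0.0143]
tool_rot: [[-0.056, -0.998, -0.0], [-0.998, 0.056, -0.0], [0.0, 0.0, -1.0]]
ft_force: [-0.1, -0.4, -0.4]
grip_width: -0.0002
11.15 [0.4801874  0.30919867 0.01430953] [-0.14696298  0.29972861  0.82394014]
11.15 [0.4801874  0.30919867 0.01430953] [-0.14696298  0.29972861  0.82394014]
11.15 [0.4801874  0.30919867 0.01430953] [-0.14696298  0.29972861  0.82394014]
```

View pics/w9.png

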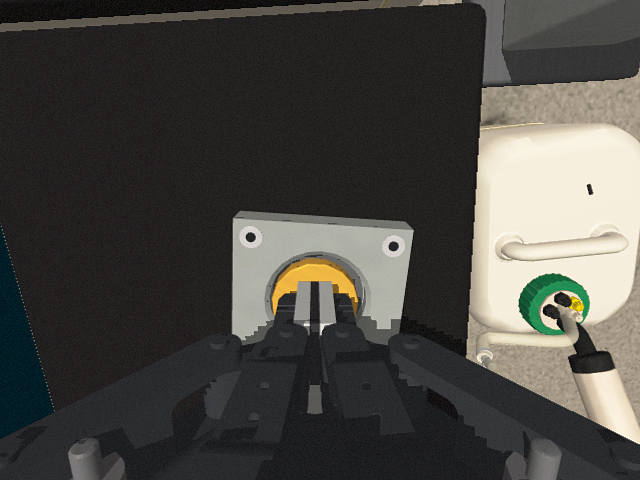

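TCP at 14.3 mm over the disc centre shows no contact force, so the brass disc is flat and home. Next is the blue plate.

```bash
python3 -m crank '{"slide":[[0,0,-0.03],[0.02,0,-0.07],[0.065,0,-0.09],[0.113,-0.005,-0.1],[0.163,-0.01,-0.1],[0.213,-0.012,-0.1],[0.263,-0.014,-0.1],[0.3,-0.016,-0.1]],"roll":[0.14,0.28,0.42,0.56,0.70,0.84,0.98,1.12],"grip":[0,0,0.024,0.024,0.024,0.024,0.024,0.024]}'
python3 -m crank '{"slide":[[0,0,0],[0,0,0],[0,0,0],[0,0,0],[0,0,0],[0,0,0],[0,0,0],[0,0,0]],"roll":[0.14,0.28,0.42,0.56,0.70,0.84,0.98,1.12],"grip":[0.024,0.024,0.024,0.024,0.024,0.024,0.024,0.024]}'
python3 -m crank '{"slide":[[0,0,0],[0,0,0],[0,0,0],[0,0,0],[0,0,0],[0,0,0],[0,0,0],[0,0,0]],"roll":[0.145,0.29,0.435,0.58,0.725,0.87,1.015,1.156],"grip":[0.024,0.024,0.024,0.024,0.024,0.024,0.024,0.024]}'
python3 - <<'E'
from h import *
p=get_image('wrist');save(p,'w10.png')
ctr,a,D=plate(p,'nest_large','disc_large',1)
o=observe();print(o['time_s'],o['position'],np.round(o['tool_rot'],3).tolist(),o['q'])
E
```

```text
time_s: 11.95
position: [0.4792, 0.0062, 0.1145]
tool_rot: [[-0.926, -0.379, 0.0], [-0.379, 0.926, -0.0], [-0.0, -0.0, -1.0]]
ft_force: [1.2, -0.2, 0.2]
grip_width: 0.0241
time_s: 12.75
position: [0.4795, 0.0088, 0.1144]
tool_rot: [[-0.745, 0.667, 0.0], [0.667, 0.745, -0.0], [-0.0, 0.0, -1.0]]
ft_force: [0.3, 0.4, 0.2]
grip_width: 0.0237
time_s: 13.55
position: [0.4795, 0.0088, 0.1144]
tool_rot: [[0.311, 0.951, 0.0], [0.951, -0.311, -0.0], [0.0, 0.0, -1.0]]
ft_force: [-0.4, -0.0, 0.1]
grip_width: 0.0242
nest_large ctr [0.5008 0.0604] size [131.1  71.4] +y [0.2878 0.9577] recess [0.51   0.0911]
disc_large 0.88 [0.4904 0.0275] [490.3  27. ] 22.1 px [320. 205.  69.  73.]
13.7 [0.47949975 0.00877768 0.11438668] [[0.302, 0.953, 0.0], [0.953, -0.302, -0.0], [-0.0, 0.0, -1.0]] [-1.31327503e+01  2.22392394e+01  9.57005297e+01 -1.43860733e-03
  6.20524783e+01  4.45312324e+00]
```

View pics/w10.png

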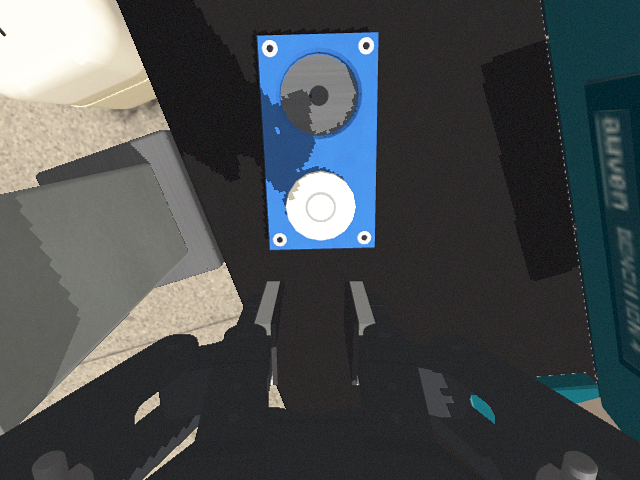

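Disc (320,206) and recess (320,94) line up vertically, and the fingers sit about 4 mm left of that line. I'll shift across, back up and descend.

```bash
python3 -m crank '{"slide":[[-0.015,0.002,0.005],[-0.025,0.004,0.015],[-0.025,0.004,0.035],[-0.025,0.004,0.055],[-0.025,0.004,0.075],[-0.025,0.004,0.088],[-0.025,0.004,0.096],[-0.025,0.004,0.0975]],"roll":[0,0,0,0,0,0,0,0],"grip":[0.024,0.024,0.024,0.024,0.024,0.024,0.024,0.024]}'
python3 - <<'E'
from h import *
p=get_image('wrist');save(p,'w11.png')
ctr,a,D=plate(p,'nest_large','disc_large',1)
o=observe();print(o['time_s'],o['position'],o['ft_force'])
x,y=np.array(o['tool_rot'])[:2,0],np.array(o['tool_rot'])[:2,1];d=D-np.array(o['position'])[:2];print(d@x,d@y)
E
```

```text
time_s: 14.5
position: [0.4753, -0.0163, 0.0159]
tool_rot: [[0.304, 0.953, -0.002], [0.953, -0.304, 0.0], [-0.0, -0.002, -1.0]]
ft_force: [-0.3, 0.6, -0.2]
grip_width: 0.0241
nest_large ctr [0.4956 0.0432] size [95.4 71.1] +y [0.2852 0.9585] recess [0.5047 0.0739]
disc_large 0.65 [0.4905 0.0277] [490.2  26.9] 22.1 px [316. 192. 120. 119.]
14.65 [ 0.47592873 -0.01637128  0.01717487] [-0.642352   -0.06077954 -0.28328599]
0.04640305058153632 0.0004334860846915897
```

View pics/w11.png

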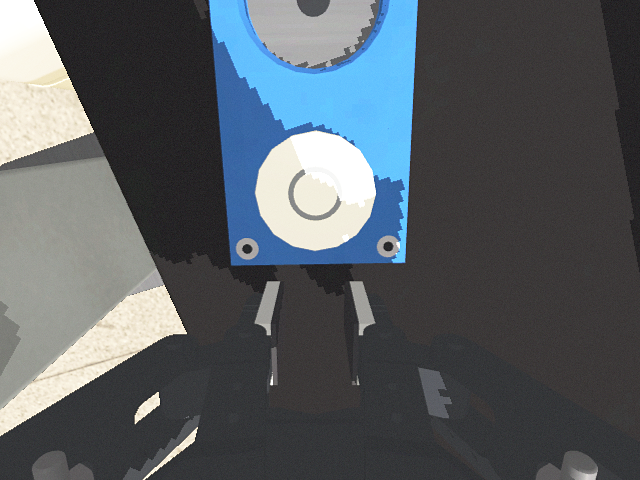

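Aligned: the disc is at (316,191) and the recess and finger midline are both near x≈315. Contact comes after about 17 mm, so I'll push 45 mm.

```bash
python3 -m crank '{"slide":[[0.008,0,0],[0.014,0,0],[0.02,0,0],[0.026,0,0],[0.032,0,0],[0.038,0,0],[0.043,0,0],[0.045,0,0]],"roll":[0,0,0,0,0,0,0,0],"grip":[0.024,0.024,0.024,0.024,0.024,0.024,0.024,0.024]}'
python3 - <<'E'
from h import *
p=get_image('wrist');save(p,'w12.png')
o=observe();print(o['time_s'],o['position'],o['ft_force'])
E
```

```text
time_s: 15.45
position: [0.4896, 0.0271, 0.0168]
tool_rot: [[0.305, 0.952, 0.0], [0.952, -0.305, -0.0], [0.0, 0.0, -1.0]]
ft_force: [0.4, 0.2, -0.1]
grip_width: 0.0241
15.5 [0.48952995 0.02710389 0.01677992] [ 0.96254743 -0.7099725   0.0755064 ]
```

View pics/w12.png

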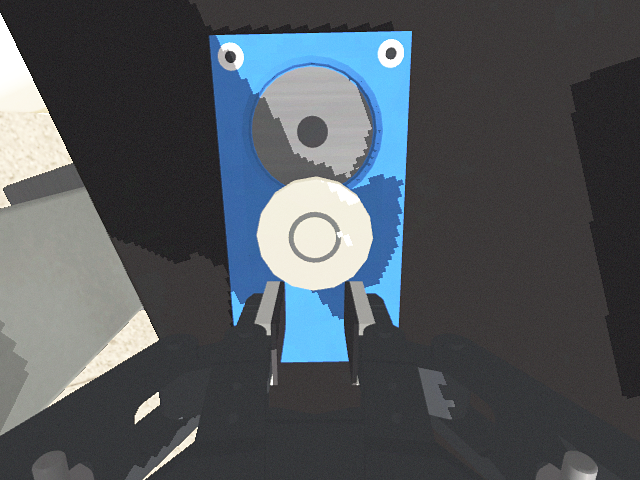

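```bash
python3 -m crank '{"slide":[[0.005,0,0],[0.01,0,0],[0.015,0,0],[0.02,0,0],[0.025,0,0],[0.03,0,0],[0.034,0,0],[0.038,0,0]],"roll":[0,0,0,0,0,0,0,0],"grip":[0.024,0.024,0.024,0.024,0.024,0.024,0.024,0.024]}'
python3 - <<'E'
from h import *
p=get_image('wrist');save(p,'w13.png')
o=observe();print(o['time_s'],o['position'],o['ft_force'])
E
```

```text
time_s: 16.3
position: [0.5011, 0.0632, 0.0168]
tool_rot: [[0.305, 0.952, -0.0], [0.952, -0.305, 0.0], [0.0, -0.0, -1.0]]
ft_force: [-1.0, -0.5, -0.3]
grip_width: 0.0237
16.35 [0.50121247 0.06353386 0.01682301] [-0.65825963  0.53753941  0.55442992]
```

View pics/w13.png

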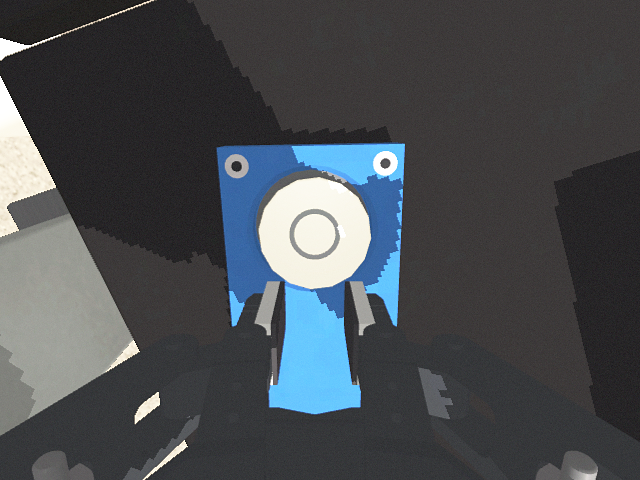

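The disc is centred over the recess and leaning in, so I'll push on about 11 mm, as with the brass one.

```bash
python3 -m crank '{"slide":[[0.0015,0,0],[0.003,0,0],[0.0045,0,0],[0.006,0,0],[0.0075,0,0],[0.009,0,0],[0.01,0,0],[0.011,0,0]],"roll":[0,0,0,0,0,0,0,0],"grip":[0.024,0.024,0.024,0.024,0.024,0.024,0.024,0.024]}'
python3 - <<'E'
from h import *
p=get_image('wrist');save(p,'w14.png')
o=observe();print(o['time_s'],o['position'],o['ft_force'])
E
```

```text
time_s: 17.15
position: [0.5044, 0.0733, 0.0168]
tool_rot: [[0.305, 0.952, -0.0], [0.952, -0.305, -0.0], [-0.0, -0.0, -1.0]]
ft_force: [0.2, -0.3, 0.4]
grip_width: 0.0241
17.2 [0.50441671 0.0734623  0.01682061] [ 0.18344677  0.84617888 -0.56200012]
```

View pics/w14.png

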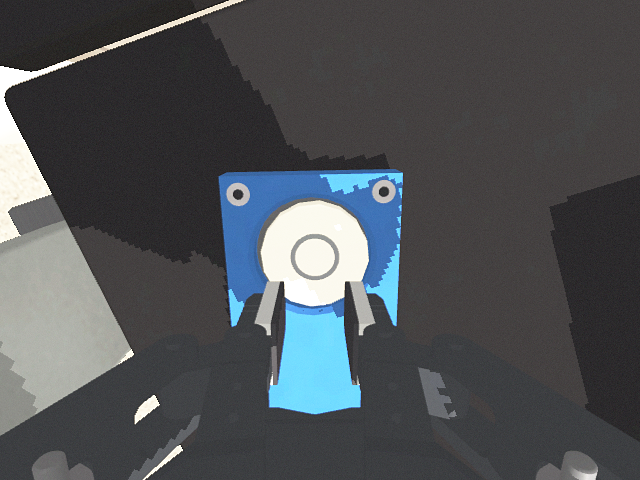

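```bash
python3 -m crank '{"slide":[[0,0,-0.01],[-0.01,0,-0.03],[-0.02,0,-0.05],[-0.03,0,-0.07],[-0.04,0,-0.09],[-0.045,0,-0.1],[-0.05,0,-0.11],[-0.05,0,-0.11]],"roll":[0,0,0,0,0,0,0,0],"grip":[0.024,0.024,0.024,0.024,0.024,0.024,0.024,0.024]}'
python3 - <<'E'
from h import *
p=get_image('wrist');save(p,'w15.png')
o=observe();print(o['time_s'],o['position'],o['ft_force'])
s=silhouettes('disc_large',p)[0]['box'];u,v=int(s[0]),int(s[1]);print(s)
g=cv2.cvtColor(p['frame'][max(v-70,0):v+70,u-80:u+80],cv2.COLOR_RGB2BGR)
cv2.imwrite('pics/w15z.png',cv2.resize(g,None,fx=4.2,fy=4.2,interpolation=cv2.INTER_CUBIC))
E
```

```text
time_s: 18.0
position: [0.4894, 0.0253, 0.1278]
tool_rot: [[0.306, 0.952, 0.002], [0.952, -0.306, -0.0], [0.0, 0.002, -1.0]]
ft_force: [0.4, -0.0, 0.4]
grip_width: 0.0241
18.05 [0.48912005 0.02560928 0.12691434] [-0.66097005  0.79436744  0.14725116]
[312.0, 127.5, 65.3, 70.6]
```

View pics/w15z.png

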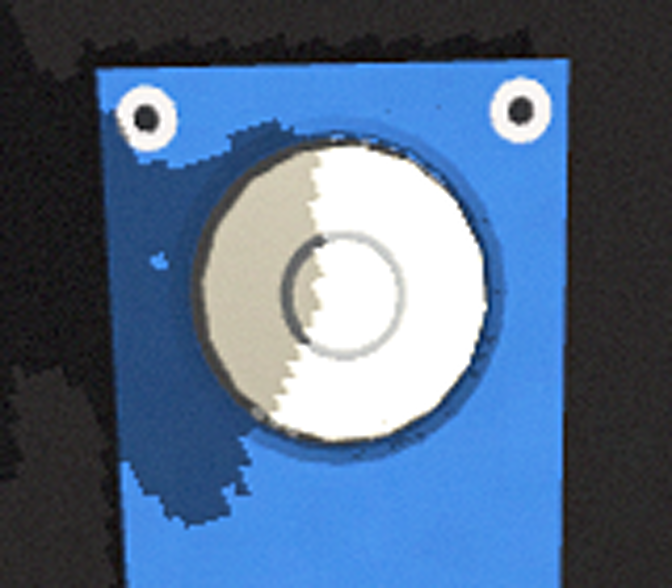

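```bash
python3 -m crank '{"slide":[[0.02,0,0.01],[0.04,0,0.02],[0.06,0,0.04],[0.068,0,0.06],[0.068,0,0.08],[0.068,0,0.095],[0.068,0,0.105],[0.068,0,0.107]],"roll":[0,0,0,0,0,0,0,0],"grip":[0,0,0,0,0,0,0,0]}'
python3 -m crank '{"slide":[[0,0,0.001],[0,0,0.002],[0,0,0.003],[0,0,0.004],[0,0,0.0045],[0,0,0.005],[0,0,0.0055],[0,0,0.0055]],"roll":[0,0,0,0,0,0,0,0],"grip":[0,0,0,0,0,0,0,0]}'
python3 -m crank '{"slide":[[0,0,-0.02],[0,0,-0.05],[-0.02,0,-0.09],[-0.05,0,-0.12],[-0.09,0,-0.14],[-0.12,0,-0.15],[-0.14,0,-0.16],[-0.15,0,-0.16]],"roll":[0,0,0,0,0,0,0,0],"grip":[0,0,0,0,0,0,0,0]}'
python3 - <<'E'
from h import *
w=get_image('wrist');save(w,'w16.png');p=get_image('top');save(p,'t1.png')
for n,z in [('disc_large',.014),('disc_small',.014),('jar',.057),('tape',.018),('beaker',.07),('bottle_cap',.022),('rack',.036)]:
    for r in silhouettes(n,p)[:1]: print(n,round(r['confidence'],2),np.round(ray(p,*cen(r['pixels']),z),4))
t=cv2.imread('pics/t1.png')[190:300,140:520]
t=cv2.resize(t,(800,232),interpolation=cv2.INTER_CUBIC)
g=cv2.cvtColor(w['frame'],cv2.COLOR_RGB2BGR)[0:260,170:490]
g=cv2.resize(g,(443,360),interpolation=cv2.INTER_CUBIC)
c=np.zeros((592,800,3),np.uint8);c[:232]=t;c[232:,:443]=g;cv2.imwrite('pics/end.png',c)
print(observe()['time_s'])
E
```

```text
time_s: 18.9
position: [0.5091, 0.0906, 0.0184]
tool_rot: [[0.305, 0.952, -0.003], [0.952, -0.305, 0.0], [-0.001, -0.003, -1.0]]
ft_force: [-0.2, -0.2, -0.2]
grip_width: 0.0
time_s: 19.7
position: [0.5098, 0.0904, 0.0143]
tool_rot: [[0.305, 0.952, -0.0], [0.952, -0.305, 0.0], [0.0, -0.0, -1.0]]
ft_force: [0.5, -0.9, -0.4]
grip_width: -0.0003
time_s: 20.5
position: [0.4641, -0.0539, 0.1754]
tool_rot: [[0.307, 0.952, 0.002], [0.952, -0.307, -0.001], [-0.0, 0.003, -1.0]]
ft_force: [-0.5, -0.7, 0.0]
grip_width: 0.0001
disc_large 0.64 [0.5131 0.0926 0.014 ]
disc_small 0.41 [0.4835 0.3122 0.014 ]
jar 0.69 [0.4957 0.5048 0.057 ]
tape 0.56 [ 0.4785 -0.2877  0.018 ]
beaker 0.69 [ 0.4712 -0.1983  0.07  ]
bottle_cap 0.69 [ 0.4784 -0.2853  0.022 ]
rack 0.85 [ 0.4787 -0.3909  0.036 ]
20.95
```

View pics/end.png

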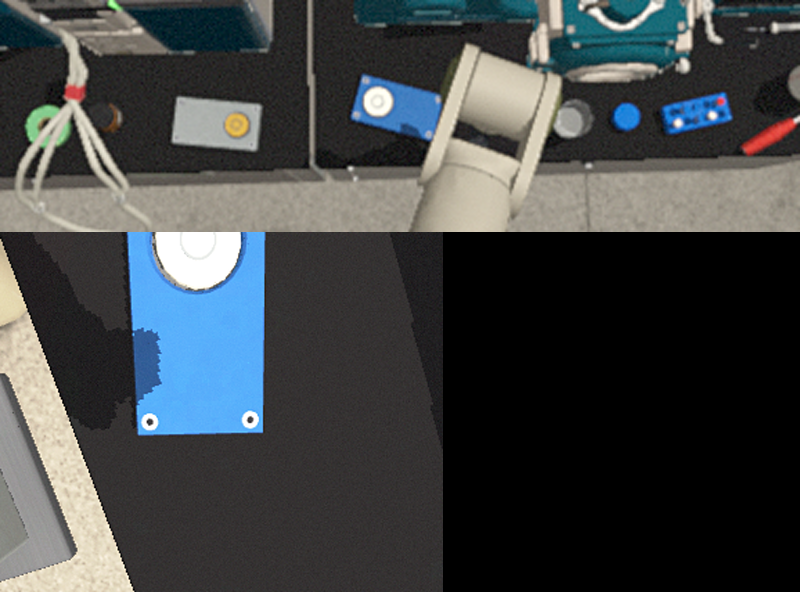

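Both discs are in their recesses and the bystanders are where they started. The tape network result was a false hit on the bottle cap: the picture shows the tape unmoved at (48,125). Handing in.

```bash
python3 -c "
from rig import close_job;print(close_job())"
```

```text
the job is handed in; nothing more can be done
None
```

Both discs are in their recesses and the job is handed in, at about 21 s of the 58 s allowed. I pushed the brass disc first, then the white one, each with two slightly opened fingertips and without lifting it.

- **Flat and home:** I lowered the closed fingertips to 14.3 mm over the centre of each disc. Neither reading showed contact force above the sensor noise of about 1 N, so each top is level with its plate (14 mm). The wrist pictures agree. The brass disc sits about 2 mm to the near side of its recess, about as far as the clearance allows.
- **Bystanders:** the jar, beaker, bottle cap and rack are within about 2 mm of their first positions.
- **Check that disagreed:** in the last top picture the network reported the tape at the bottle cap's position. By eye the roll is unmoved, and I never worked near it.
- **Forces:** the wrist readings after each move stayed around 1 N.

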